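# Press a painted mandala disc onto its brooch back

## Robot

A 6-joint arm with a two-finger parallel gripper is mounted at the origin on the work surface. World frame = base frame: x ahead of the robot, y to its left, z up, the work surface at z = 0. Lengths are in m, angles in rad, forces in N, time in s.
With the tool pointing down it reaches from about 0.375 to 0.825 m from the base axis. Payload 5.5 kg.
Tool frame: the origin (TCP) lies on the centre line of the jaws, within the pads' length; the fingertips stand 19 mm ahead of it and the grasp point (between the pads) is the TCP; z points along the fingers, y is the line along which they close (so a half turn about z gives the same grasp; the last joint's range is limited). The gripper opens to 85 mm and grips with 20 to 120 N. Pads are 22 mm wide; open, the fingers measure 114 mm over their backs; the gripper's body (76 mm by 85 mm) begins 54 mm behind the grasp point. The pads swing forward as they close: fully open they stand 13 mm farther back than shut.
Start: joints at [1.32, 0.314, -0.047, 1.21, 0, 1.571], TCP at [0.149, 0.581, 0.25] pointing down, gripper open.
Joint ranges: [-2.67, 2.67], [-0.69, 1.73], [-1.03, 1.25], [-2.08, 2.16], [-1.42, 1.45], [-3.14, 3.14]. Speed limits (rad/s): [2.39, 2.39, 3.01, 3.14, 3.14, 3.14].

## Interface

Orientations are given as a unit quaternion [w, x, y, z].
In Python, from rig import readout, eyes, job gives the robot as it stands.
- The arm moves only by the tool arm_command, never from a script. Its argument "plan" is a list of rows, each a list of 4 numbers: the shift along the tool's x, y, z in cm, then the turn about the tool's z in degrees. A call has 1 to 12 rows; each row shifts and turns the commanded pose from where the row before left it, along the tool's axes as they then stand; what a row does not reach is not made up. A row lasts 1/8 s, in which the tool goes at most 62.5 mm and 10.7 degrees, less where a joint would pass 70% of its speed; a pose out of reach is approached as far as the arm can. A call with a gripper value outside its range is refused whole. "grip" is the closure, from 0 (fully open) to 1 (shut), set as the call begins (left out, the last holds). The fingers move at their own pace and stop on an object; "newtons" is the grip in N (left out, the last holds). Time passes only in rows, so rows that do not move let the fingers close. It gives the time, the measured TCP pose, the force, the opening and the grip force at its end, in the units of the state.
- readout.read_state(): the state, without advancing time (a new reading comes with each control period).
- eyes.camera(name): name is "scene" or "top" or "wrist"; returns the picture (420x560x3 uint8, red, green, blue); there is no depth.
- eyes.camera_params(name): a dict with "vfov" (degrees; the focal length in pixels is half the picture's height over the tangent of half this angle, whatever the lens; pixels are square), "cx", "cy" (the principal point, pixels), "k1" (the pictures are not rectified: a ray, as slopes to the right and down, at radius r is drawn at 1 + k1 r^2 times it, then the intrinsics apply), "eye" and "attitude" of the camera in the world. Camera axes: x right, y up, looking along -z (the intrinsics and any distortion apply to the point x, -y, -z); pixel columns grow to the right and rows downward; lengths in m; the calibration is good to about 2 mm. A picture is of the moment at which its call begins: read the wrist's pose just before it. camera_params takes no time and is no camera call; for the wrist camera it gives the pose at the moment of the call.
- job.close_job(): hands the job in; it is judged then, once.
The state is a dict: "clock": time; "joints": joint angles; "joint_vel": joint speeds; "joint_efforts": joint torques, N m; "position": TCP position; "eef_rot": TCP orientation; "wrist_force": force on the tool from outside, world axes, zero at the start; "ft_torque": the same for the moment, N m; "gripper_width": opening from 0.0 (shut) to 1.0 (fully open); "grasp_force": force on a finger pad.
Only numpy, scipy, OpenCV 4.12 (cv2) and the standard library are available. Lean on these libraries where they do the work, as an engineer would, in place of code of your own. Each camera call takes 0.05 s, during which the arm holds its last target. There are 200 camera calls.

## Task

Fix the blue mandala disc with the gold rim to its brooch back in the badge press: lay it painted side up in the nest between the four pins, push the slide fully home under the ram, then bring the press handle right down to its stop and keep it there while the glue grips: the program finishes while still holding the handle down. Leave the other things on the table where they are.

Things in the scene. Friction and masses are not known exactly. Their poses are not given: they have to be found in the camera images.
- blue_disc: the job's disc: black wooden disc, 58 diameter x 10 thick, 35 g (may vary), painted on top with a dot mandala in white, light and dark blue with a gold dotted rim; lies flat, painted side up; origin centre of its underside, z towards the painted face
- press: hand-lever badge press, green, fixed to the table; origin at table height under the ram axis; x points to its back, so the handle points to -x towards the robot; y is the way the slide comes out. Bed x -110 to 140, 120 wide, 16 high; slide track |x| under 58, y -60 to 270, 34 high. Column, head and ram stand at x -25 to 120, |y| under 35, up to 185 high (ram fork 220 when raised)
- nest (a point): centre of the nest on the slide, where the disc's underside goes: top of a brass brooch back (50 dia) fixed on the aluminium slide plate, 38 above the table and 2 above the plate; axes parallel to the press. Four steel pins, 6 dia, tapered tops, stand 34 from it in the diagonals of x and y and rise 7 above it: the disc fits with 2 to spare all round. Gaps between pins along x and y are 42 wide
- slide_knob (a point): black round knob standing on the slide plate, 110 from the nest in the press's +y; 20 dia; this point is on its axis, 57 above the table; its top is 67 above the table and its thick part reaches from 49 to 64
- slide (a joint): position of the slide in m: 0 = fully home against its stop with the nest under the ram, grows to 0.12 as it is pulled out along the press's +y (nest at press y = this value); friction about 1.5 N, stays where it is left
- lever (a joint): angle of the press lever in rad: 0 = fully raised (29 deg above level), 0.5 = level, down on its stop. A spring raises it when let go: at the handle's middle it takes about 3 N down to start it, 8 N near the bottom and 14 N on the stop with a disc under the pad; the pad meets the disc 0.05 rad before the stop
- lever_pivot (a point): the fixed pivot of the lever, 70 behind the ram axis (press x = +70) and 165 above the table; the lever turns in the press's x-z plane
- handle (a point): red round handle at the end of the lever, 28 dia, 95 long; this point is its middle on its centre line, 220 from the pivot; it is 270 above the table when raised, 165 when down, in the plane y = 0 of the press
- press_pad: black rubber pad under the ram, 48 dia, on the press axis, with a spring of its own; origin centre of its lower face, 82 above the table when raised; presses the disc with about 18 N when the lever is on its stop
- red_disc: bystander: disc of the same size painted with red and orange dots; origin centre of underside
- black_disc: bystander: plain black unpainted disc of the same size; origin centre of underside
- varnish_can: bystander: standing spray can, 52 dia x 190; origin centre of underside
- tumbler: bystander: empty glass tumbler, rim 72 dia x 85 high; origin centre of underside
- paint_blue_jar: bystander: jar of blue paint, white cap, 44 dia x 47; origin centre of underside
- paint_gold_jar: bystander: jar of gold paint, white cap, 44 dia x 47; origin centre of underside
- paintbrush: bystander: paintbrush lying flat, 170 long
There are look-alikes about, which are no part of the job. What is shaped like the blue_disc but pink is not meant.

How it is judged:
By the outcome, as a careful person would: the job done as asked, in the order asked, and still so for the second after the job is handed in, while the arm keeps its last pose, push and grip.
It also fails if it takes over 72 s, if anything falls off the work surface, if the arm or the gripper's body presses on something with over 40 N, if the wrist force passes 120 N, or if a joint passes its speed limit or range.

## Working session

There is one attempt and no reset: what is moved stays moved. The work goes in short steps, Python scripts to look and compute and a tool call to move; the robot and the scene stay as the last step left them, time stands still between calls to the robot, and variables do not carry over. Pictures are saved under pics/ and viewed, at most 11 in all, crops included, and the job is handed in when it is done.

Besides the shell and the picture viewer there is one more tool, called after "Call:" as name(argument=value, ...), one argument or row to a line, values as JSON. arm_command: Moves the arm, as the interface text tells. Its arguments: {"type":"object","properties":{"plan":{"type":"array","items":{"type":"array","items":{"type":"number"}}},"grip":{"type":"number"},"newtons":{"type":"number"}},"required":["plan"]}

```bash
mkdir -p pics
cat > h.py <<'E'
import numpy as np, cv2, json
from scipy.spatial.transform import Rotation as R
from rig import readout, eyes, job
def snap(n,f):
    p=eyes.camera_params(n); im=eyes.camera(n); cv2.imwrite(f'pics/{f}.png',im[:,:,::-1]); 
    json.dump({k:(np.array(v).tolist()) for k,v in p.items()},open(f'pics/{f}.json','w')); return im,p
def load(f): return json.load(open(f'pics/{f}.json'))
def rot(q):
    q=np.array(q,float)
    return q if q.shape==(3,3) else R.from_quat(q[[1,2,3,0]]).as_matrix()
def ray(p,u,v):
    f=210/np.tan(np.radians(p['vfov'])/2); d=np.array([(u-p['cx'])/f,(v-p['cy'])/f]); s=d.copy()
    for _ in range(30): s=d/(1+p['k1']*(s@s))
    r=rot(p['attitude'])@np.array([s[0],-s[1],-1]); return np.array(p['eye']),r/np.linalg.norm(r)
def onz(p,u,v,z):
    e,r=ray(p,u,v); return e+r*(z-e[2])/r[2]
def tri(*obs):
    A=np.zeros((3,3));b=np.zeros(3)
    for p,u,v in obs:
        e,r=ray(p,u,v);M=np.eye(3)-np.outer(r,r);A+=M;b+=M@e
    return np.linalg.solve(A,b)
def proj(p,X):
    f=210/np.tan(np.radians(p['vfov'])/2); c=rot(p['attitude']).T@(np.array(X)-p['eye']); s=np.array([c[0],-c[1]])/-c[2]
    return np.array([p['cx'],p['cy']])+f*s*(1+p['k1']*(s@s))
E
python3 - <<'E'
from h import *
ims=[]
for n in("scene","top"):
    im,p=snap(n,n); print(n,p); ims.append(im)
s=readout.read_state(); print({k:np.round(s[k],3) for k in('position','eef_rot','wrist_force','gripper_width')})
for n in("scene","top"):
    im=cv2.imread(f'pics/{n}.png'); cv2.imwrite(f'pics/{n}_b.png',cv2.resize(im,(800,600),interpolation=cv2.INTER_CUBIC))
E
```

```text
scene {'vfov': 56.550319767336624, 'cx': 272.4392934221804, 'cy': 209.33533601710025, 'k1': 0.019891372086055202, 'eye': array([ 1.17361831, -0.48598667,  1.04060706]), 'attitude': array([0.83060042, 0.30313535, 0.17038138, 0.43495066])}
top {'vfov': 48.5459401749102, 'cx': 273.516803465195, 'cy': 212.67180790286298, 'k1': 0.007823397857284878, 'eye': array([ 0.31634648, -0.04325663,  1.46227839]), 'attitude': array([ 0.71227981,  0.0522572 , -0.06657555, -0.69677425])}
{'position': array([0.149, 0.581, 0.25 ]), 'eef_rot': array([-0.   ,  0.125,  0.992, -0.001]), 'wrist_force': array([-0.443, -0.508, -0.335]), 'gripper_width': np.float64(1.0)}
```

View pics/scene_b.png

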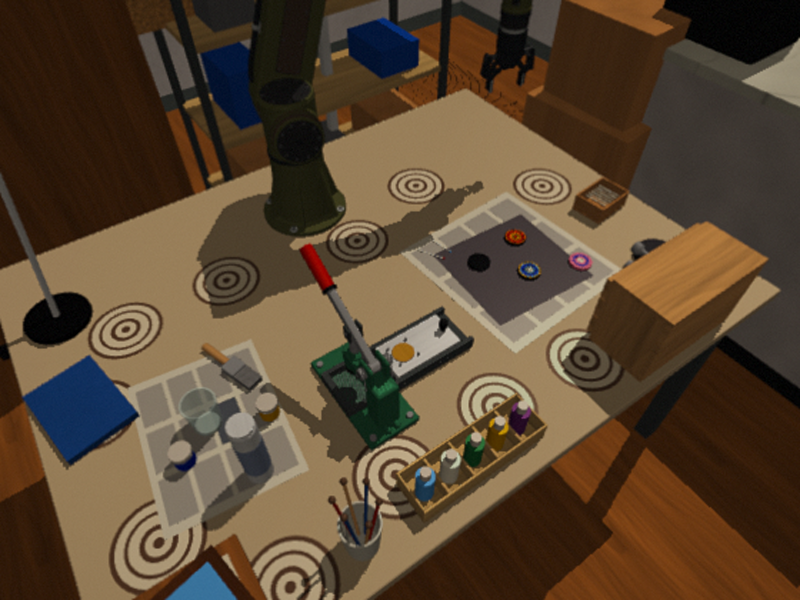

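View pics/top_b.png

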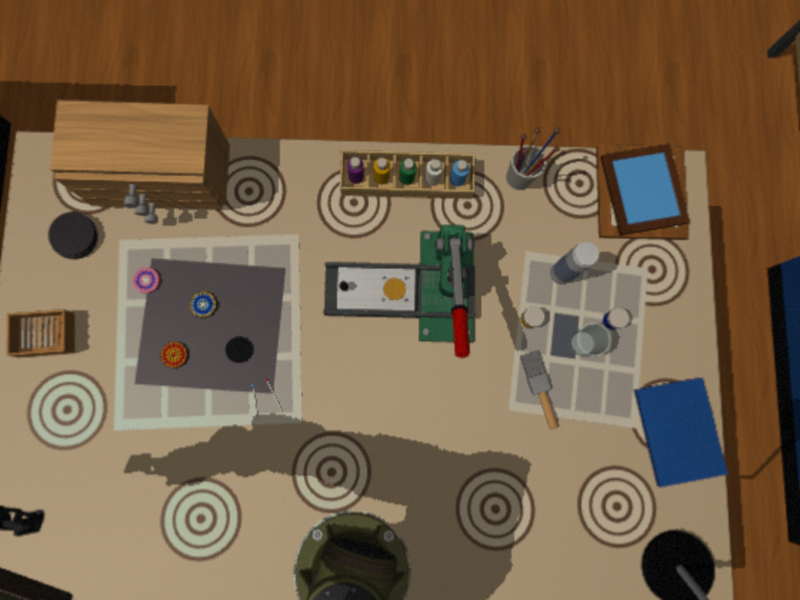

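Candidates (in 800x600 top view): blue (203,304), pink (146,280), red (174,354), black (239,349). The blue one at (203,304) fits. I'll confirm it in an enlarged crop along with the nest and knob.

Run:
```python
from h import *
T=cv2.imread('pics/top.png');S=cv2.imread('pics/scene.png')
def c(im,x,y,w,h,k): return cv2.resize(im[y:y+h,x:x+w],None,fx=k,fy=k,interpolation=cv2.INTER_CUBIC)
# panels 400x300, 
a=c(T,122,193,40,30,10);b=c(S,350,174,40,30,10);d=c(T,225,175,80,60,5);e=c(S,255,210,80,60,5)
cv2.imwrite('pics/m1.png',np.vstack([np.hstack([a,b]),np.hstack([d,e])]))
```

```text
(no output)
```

View pics/m1.png

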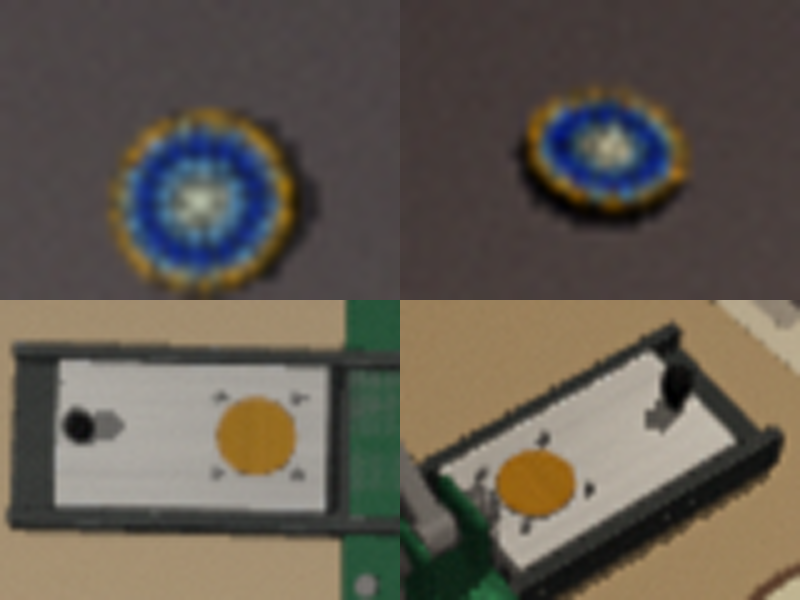

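The crop confirms it: dark/light-blue mandala with a gold rim at top px (142,213) and scene px (370.5,188.5). The nest is at top (276,202) / scene (282,246), the knob at top (240.5,200) / scene (311,225).

Run:
```python
from h import *
T=load('top');S=load('scene')
d=tri((T,141.7,212.6),(S,370.2,188.2));n=tri((T,276,201.8),(S,281.6,246.2));k=tri((T,240.4,199.8),(S,310.6,224.8))
ht=tri((T,460/1.4286,331/1.4286),(S,317/1.4286,268/1.4286))
print('disc',d,onz(T,141.7,212.6,.01),onz(S,370.2,188.2,.01))
print('nest',n,onz(T,276,201.8,.038),onz(S,281.6,246.2,.038));print('knob',k,onz(T,240.4,199.8,.067),onz(S,310.6,224.8,.062),'handle',ht)
# track rails edges in top crop (z .034): outer upper-left, outer upper right...
for q in((15,347),(398,357),(12,525),(345,533)): print(onz(T,q[0]/5+224.6,(q[1]-300)/5+174.6,.034))
for q in((677,332),(780,437)): print(onz(S,(q[0]-400)/5+254.6,(q[1]-300)/5+209.6,.034))
s=readout.read_state();print(rot(s['eef_rot']));p=eyes.camera_params('wrist');print(p['eye'],rot(p['attitude']),p['vfov'])
```

```text
disc [0.55291205 0.34270264 0.01175245] [0.55371304 0.34391209 0.01      ] [0.55153673 0.34323222 0.01      ]
nest [ 0.59287788 -0.07748202  0.03741002] [ 0.59315143 -0.07679118  0.038     ] [ 0.59287573 -0.07842344  0.038     ]
knob [0.59233611 0.03366064 0.0634808 ] [0.59107134 0.03256576 0.067     ] [0.59190489 0.03542754 0.062     ] handle [ 0.47212178 -0.19258294  0.26875101]
[0.64707075 0.07606015 0.034     ]
[ 0.64671314 -0.16465192  0.034     ]
[0.53409968 0.07378153 0.034     ]
[ 0.53393516 -0.13271728  0.034     ]
[0.54449793 0.07180868 0.034     ]
[0.65114711 0.07181825 0.034     ]
[[-9.68715739e-01  2.48172670e-01 -3.78656754e-04]
 [ 2.48172959e-01  9.68714577e-01 -1.50054515e-03]
 [-5.58397779e-06 -1.54757407e-03 -9.99998802e-01]]
[0.07462782 0.60024778 0.37317338] [[ 2.47713225e-01 -9.24055295e-01 -2.91135655e-01]
 [ 9.68833366e-01  2.36184143e-01  7.46924325e-02]
 [-2.58312745e-04 -3.00564240e-01  9.53761538e-01]] 71.44501988083996
```

Call:
arm_command(
  plan=[
    [-5,-1.45,0,0],
    [-5,-1.45,0,0],
    [-5,-1.45,0,0],
    [-5,-1.45,0,0],
    [-5,-1.45,0,0],
    [-5,-1.45,0,0],
    [-5,-1.45,0,0],
    [-5,-1.45,0,0],
    [-5,-1.45,0,0],
  ],
)

```text
clock: 1.23
position: [0.5536, 0.342, 0.2499]
eef_rot: [-0.0, 0.125, 0.992, -0.0]
wrist_force: [0.4, -0.2, 0.4]
gripper_width: 0.996
grasp_force: 0.0
```

Call:
arm_command(
  plan=[
    [0,0,1,9.45],
    [0,0,1,9.45],
    [0,0,1,9.45],
    [0,0,1,9.45],
    [0,0,1,9.45],
    [0,0,1,9.45],
    [0,0,1,9.45],
    [0,0,1,9.45],
    [0,0,0,0],
    [0,0,0,0],
  ],
)

```text
clock: 2.48
position: [0.5524, 0.3431, 0.1704]
eef_rot: [-0.0, 0.706, 0.708, -0.0]
wrist_force: [0.3, 0.6, 0.7]
gripper_width: 1.002
grasp_force: 0.0
```

Run:
```python
from h import *
s=readout.read_state();im,p=snap('wrist','w1');print(s['clock'],s['position'],np.round(rot(s['eef_rot']),3),s['joints'],proj(p,[.553,.343,.01]))
cv2.imwrite('pics/w1b.png',cv2.resize(im[:,:,::-1],(800,600),interpolation=cv2.INTER_CUBIC))
```

```text
2.475 [0.55243067 0.34312986 0.17040473] [[-0.003  1.    -0.   ]
 [ 1.     0.003 -0.   ]
 [-0.    -0.    -1.   ]] [ 5.55812213e-01  4.46515896e-01 -3.92911065e-02  1.08515168e+00
 -5.17615272e-06  2.12340644e+00] [279.31275277 196.65327746]
```

View pics/w1b.png

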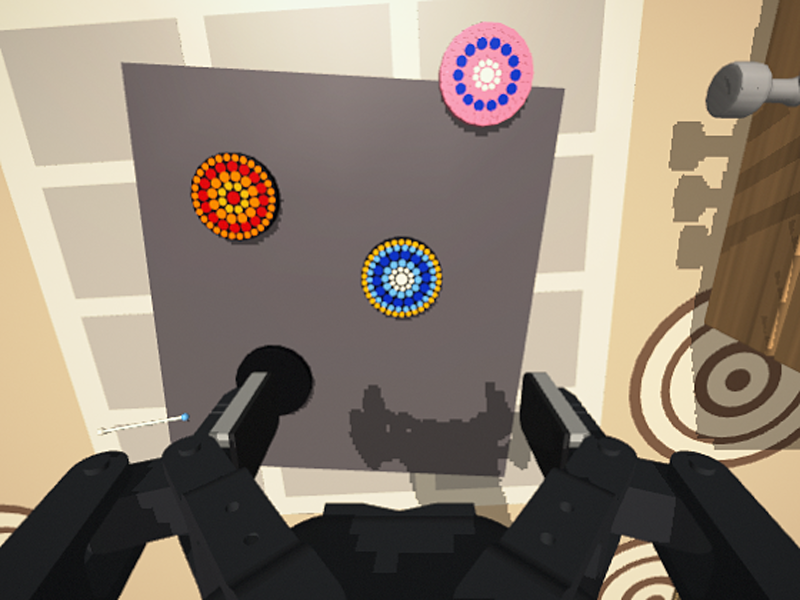

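The wrist view shows the blue disc centred at (401,278) in the 800x600 picture, and the black bystander at (275,380). I'll check its clearance.

Run:
```python
from h import *
T=load('top');S=load('scene');W=load('w1')
print(onz(W,280.6,194.5,.01),tri((T,141.7,212.6),(S,370.2,188.2),(W,280.6,194.5)))
print('black',onz(T,239/1.4286,349/1.4286,.01),onz(W,275/1.4286,380/1.4286,.01))
```

```text
[0.55428504 0.34524579 0.01      ] [0.55320361 0.34407488 0.00987371]
black [0.45572448 0.25814472 0.01      ] [0.45883029 0.26452893 0.01      ]
```

Call:
arm_command(
  plan=[
    [0.15,0.1,3,0],
    [0,0,4,0],
    [0,0,4,0],
    [0,0,2.5,0],
    [0,0,1,0],
    [0,0,0.2,0],
    [0,0,0,0],
  ],
)

```text
clock: 3.4
position: [0.5543, 0.3452, 0.0246]
eef_rot: [0.0, 0.707, 0.707, 0.001]
wrist_force: [-0.6, -0.3, 0.6]
gripper_width: 0.999
grasp_force: 0.0
```

Call:
arm_command(
  plan=[
    [0,0,0,0],
    [0,0,0,0],
    [0,0,0,0],
    [0,0,0,0],
    [0,0,0,0],
    [0,0,0,0],
  ],
  grip=0.6,
  newtons=30,
)

```text
clock: 4.15
position: [0.5549, 0.3469, 0.0282]
eef_rot: [-0.0, 0.707, 0.708, 0.003]
wrist_force: [-6.8, -0.5, 26.3]
gripper_width: 0.406
grasp_force: 12.7
```

The pads swung in over the top of the disc: when open, the tips sat above its 10 mm height. I'll lift, open partway and look again.

Call:
arm_command(
  plan=[
    [0,0,-1.5,0],
    [0,0,-4,0],
    [0,0,-5,0],
    [0,0,-4,0],
    [0,0,0,0],
    [0,0,0,0],
    [0,0,0,0],
  ],
  grip=0.15,
)

```text
clock: 5.03
position: [0.5525, 0.344, 0.1667]
eef_rot: [-0.0, 0.707, 0.707, -0.001]
wrist_force: [-0.2, 0.4, -0.1]
gripper_width: 0.848
grasp_force: 0.0
```

Run:
```python
from h import *
s=readout.read_state();im,p=snap('wrist','w2');print(s['clock'],s['position'],np.round(rot(s['eef_rot']),3),s['gripper_width'],s['wrist_force'],proj(p,[.554,.345,.01]))
cv2.imwrite('pics/w2b.png',cv2.resize(im[:,:,::-1],(800,600),interpolation=cv2.INTER_CUBIC))
```

```text
5.025 [0.55253655 0.34404398 0.1667028 ] [[-0.001  1.    -0.002]
 [ 1.     0.001 -0.001]
 [-0.001 -0.002 -1.   ]] 0.848465029338139 [-0.21263944  0.4170321  -0.06403216] [280.57729164 196.35118852]
```

View pics/w2b.png

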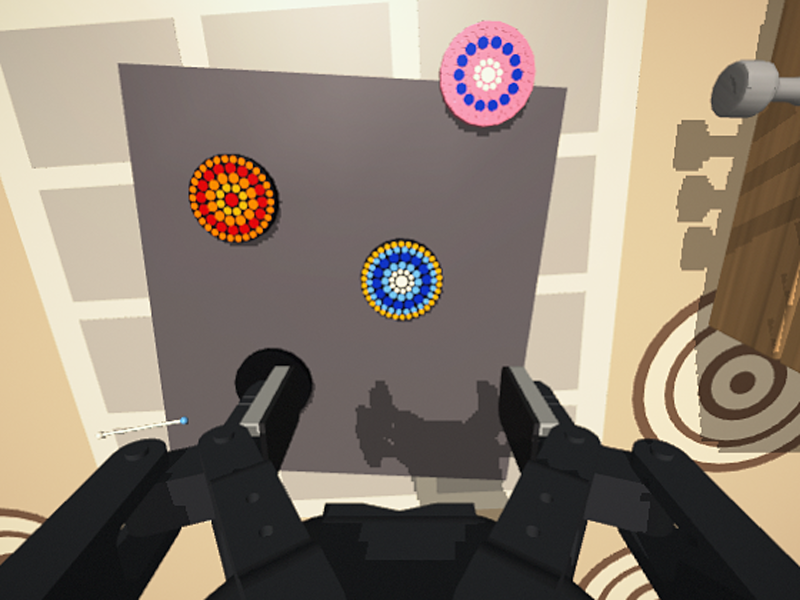

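The disc hasn't moved: its centre at (401,281) matches (0.554, 0.345). I'll go lower with the jaws partly closed.

Call:
arm_command(
  plan=[
    [0.1,0.1,3,0],
    [0,0,4,0],
    [0,0,4,0],
    [0,0,2.5,0],
    [0,0,1,0],
    [0,0,0.5,0],
    [0,0,0,0],
  ],
)

```text
clock: 5.95
position: [0.5548, 0.3459, 0.0188]
eef_rot: [0.0, 0.707, 0.707, 0.0]
wrist_force: [0.5, 2.0, -1.1]
gripper_width: 0.847
grasp_force: 0.0
```

Call:
arm_command(
  plan=[
    [0,0,0,0],
    [0,0,0,0],
    [0,0,0,0],
    [0,0,0,0],
  ],
  grip=0.5,
  newtons=25,
)

```text
clock: 6.45
position: [0.5553, 0.3461, 0.0198]
eef_rot: [0.0, 0.707, 0.707, 0.001]
wrist_force: [-1.3, -0.9, 6.7]
gripper_width: 0.659
grasp_force: 26.3
```

Call:
arm_command(
  plan=[
    [0,0,-1,0],
    [0,0,-3,0],
    [0,0,-5,0],
    [0,0,-5,0],
    [0,0,0,0],
    [0,0,0,0],
  ],
)

```text
clock: 7.2
position: [0.5543, 0.3456, 0.1585]
eef_rot: [0.0, 0.707, 0.707, 0.0]
wrist_force: [-0.0, 0.2, -0.4]
gripper_width: 0.657
grasp_force: 26.8
```

Run:
```python
from h import *
s=readout.read_state();im,p=snap('wrist','w3');print(s['clock'],s['position'],np.round(rot(s['eef_rot']),3),s['gripper_width'],s['grasp_force'],s['wrist_force'])
t=np.array(s['position']);
for dz in(-.019,-.009):print(proj(p,t+[0,0,dz]))
cv2.imwrite('pics/w3b.png',cv2.resize(im[180:390,140:420,::-1],(800,600),interpolation=cv2.INTER_CUBIC))
```

```text
7.2 [0.55434165 0.34557241 0.15847251] [[-0.001  1.     0.   ]
 [ 1.     0.001  0.   ]
 [ 0.     0.    -1.   ]] 0.657154198172452 26.754294633865356 [-0.02439869  0.15101948 -0.42885985]
[278.55054499 264.49851974]
[278.52572356 273.93825702]
```

View pics/w3b.png

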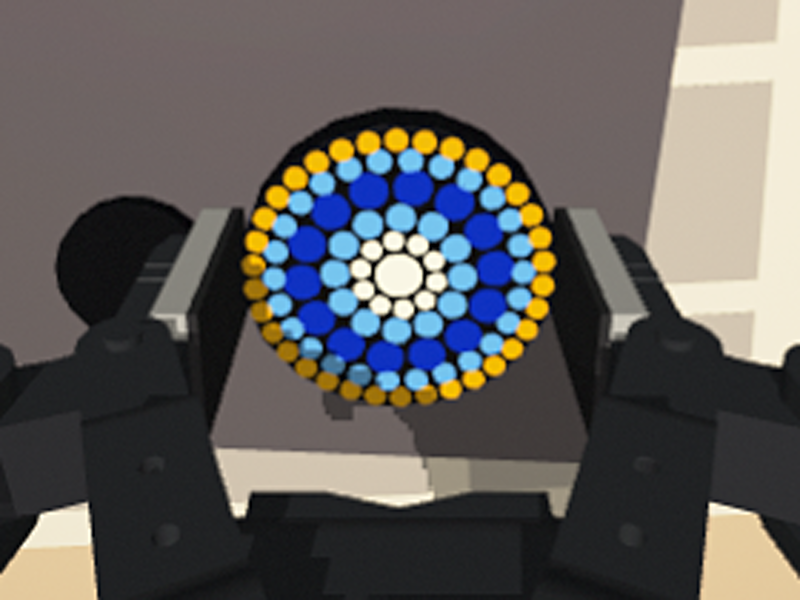

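The disc is held level between the pads, with its centre at crop (399,272). Next I'll hover beside the nest, so the wrist camera can measure it before placing.

Call:
arm_command(
  plan=[
    [-4.5,-0.6,0,0],
    [-5.4,-0.7,0,0],
    [-5.4,-0.7,0,0],
    [-5.4,-0.7,0,0],
    [-5.4,-0.7,0,0],
    [-5.4,-0.7,0,0],
    [-5.4,-0.7,0,0],
    [-5.4,-0.7,0,0],
    [0,0,0,0],
    [0,0,0,0],
    [0,0,0,0],
  ],
)

```text
clock: 8.62
position: [0.4994, -0.0762, 0.1577]
eef_rot: [-0.001, 0.706, 0.708, -0.0]
wrist_force: [0.3, 0.5, -0.3]
gripper_width: 0.659
grasp_force: 26.8
```

Run:
```python
from h import *
s=readout.read_state();im,p=snap('wrist','w4');print(s['clock'],s['position'],np.round(rot(s['eef_rot']),3),s['gripper_width'],s['grasp_force'],s['wrist_force'])
print(proj(p,[.593,-.0775,.038]))
cv2.imwrite('pics/w4b.png',cv2.resize(im[:,:,::-1],(800,600),interpolation=cv2.INTER_CUBIC))
```

```text
8.625 [ 0.4994446  -0.07620103  0.15771311] [[-0.002  1.    -0.001]
 [ 1.     0.002  0.001]
 [ 0.001 -0.001 -1.   ]] 0.6589127180810268 26.771825551986694 [ 0.32505959  0.50109615 -0.34126265]
[385.62639206 210.50188924]
```

View pics/w4b.png

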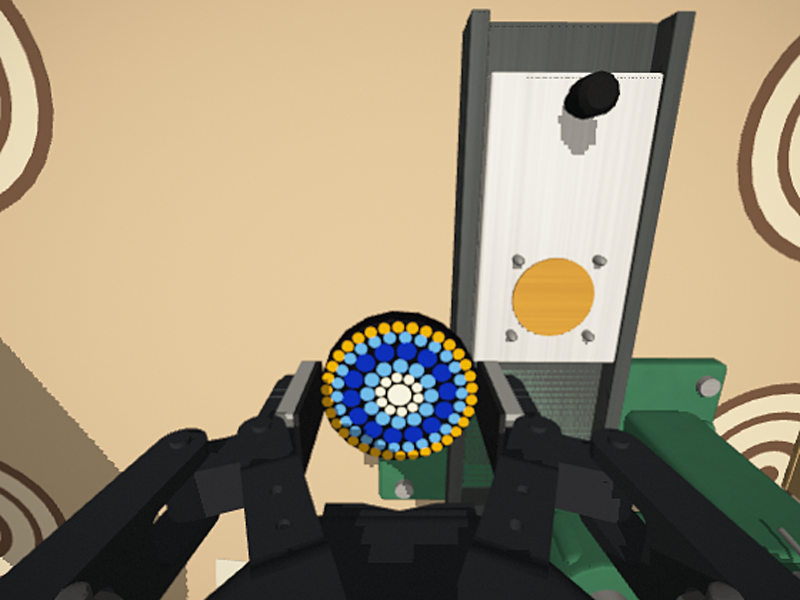

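The nest brass is centred at (553,296) and the pin tops at (518,260), (600,260), (512,336), (588,336). The held disc is at (399.5,394).

Run:
```python
from h import *
W=load('w4');T=load('top');S=load('scene');k=560/800
o=lambda x,y:((x+.5)*k-.5,(y+.5)*k-.5)
print('nest',onz(W,*o(553,296.5),.038),tri((T,276,201.8),(S,281.6,246.2),(W,*o(553,296.5))))
P=[onz(W,*o(*q),.044) for q in((518,260),(600,260),(512,336),(588,336))];print(np.round(P,4),np.mean(P,0))
print('disc',onz(W,*o(399.5,394.5),.1577-.009), onz(W,*o(399.5,394.5),.1577-.007))
print('knob',onz(W,*o(598,92),.067)); print('rail',[onz(W,*o(*q),.034)for q in((471,12),(447,500),(489,10),(694,12))])
```

```text
nest [ 0.59383932 -0.07465071  0.038     ] [ 0.59331465 -0.07661234  0.03681531]
[[ 0.5687 -0.0507  0.044 ]
 [ 0.6163 -0.0505  0.044 ]
 [ 0.5692 -0.0983  0.044 ]
 [ 0.6159 -0.0982  0.044 ]] [ 0.59253868 -0.07440441  0.044     ]
disc [ 0.49994746 -0.07739836  0.1487    ] [ 0.4999429  -0.07621953  0.1507    ]
knob [0.59246665 0.03452548 0.067     ]
rail [array([0.53620806, 0.07679971, 0.034     ]), array([ 0.53535803, -0.2325593 ,  0.034     ]), array([0.54538711, 0.07772415, 0.034     ]), array([0.65091652, 0.0774432 , 0.034     ])]
```

Call:
arm_command(
  plan=[
    [0.15,4.5,0,0],
    [0.1,4.5,1,0],
    [0,0.35,3.5,0],
    [0,0,3,0],
    [0,0,1,0],
    [0,0,0,0],
    [0,0,0,0],
    [0,0,0,0],
  ],
)

```text
clock: 9.68
position: [0.5941, -0.0749, 0.0747]
eef_rot: [0.001, 0.707, 0.707, 0.001]
wrist_force: [-0.1, -0.3, -1.1]
gripper_width: 0.658
grasp_force: 26.8
```

Run:
```python
from h import *
s=readout.read_state();im,p=snap('wrist','w5');print(s['clock'],s['position'],np.round(rot(s['eef_rot']),3),s['gripper_width'],s['grasp_force'],s['wrist_force'])
cv2.imwrite('pics/w5b.png',cv2.resize(im[180:390,140:420,::-1],(800,600),interpolation=cv2.INTER_CUBIC))
for d in((1,1),(1,-1),(-1,1),(-1,-1)): print((proj(p,[.5932+d[0]*.024,-.0745+d[1]*.024,.045])-[140,180])/.35)
```

```text
9.675 [ 0.59413847 -0.07492987  0.07471952] [[-0.001  1.     0.002]
 [ 1.     0.001 -0.   ]
 [-0.     0.002 -1.   ]] 0.6584166536039728 26.84459924697876 [-0.09992033 -0.30960585 -1.06963852]
[514.2801825  102.09127034]
[504.478779   316.57804476]
[267.22403    102.05912606]
[277.66270195 316.70945386]
```

View pics/w5b.png

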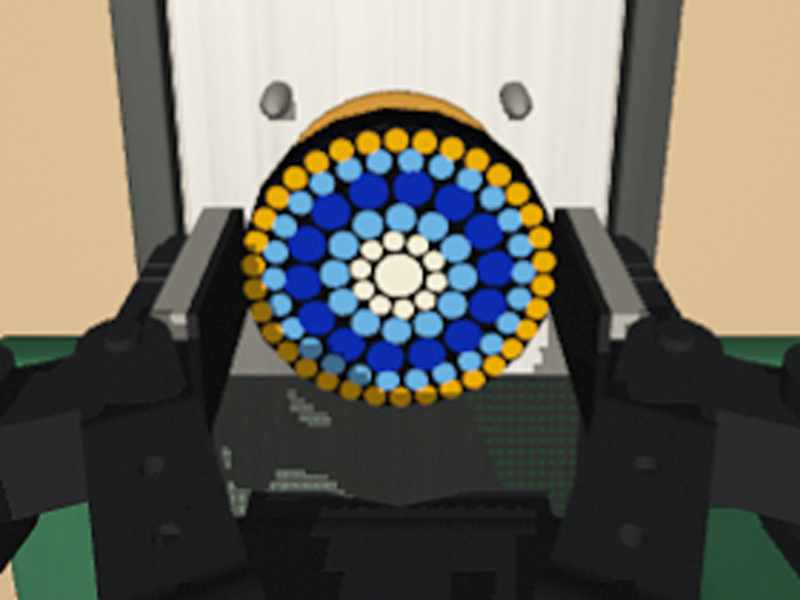

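Run:
```python
from h import *
W=load('w5');o=lambda x,y:((x+.5)*.35-.5+140,(y+.5)*.35-.5+180)
print('brass far edge->nest y',onz(W,*o(398,91.5),.038)-[0,.025,0])
for z in(.053,.055):print('disc under far edge -> y',onz(W,*o(398,108.5),z)-[0,.029,0])
for z in(.063,.065):print('disc top centre',onz(W,*o(399.5,272.5),z))
print('pins',[onz(W,*o(*q),.045)for q in((278,90),(513,90),(277,100),(516,100))])
```

```text
brass far edge->nest y [ 0.59443316 -0.07544514  0.038     ]
disc under far edge -> y [ 0.59439915 -0.07782237  0.053     ]
disc under far edge -> y [ 0.59439418 -0.0771204   0.055     ]
disc top centre [ 0.59467776 -0.07715882  0.063     ]
disc top centre [ 0.59466831 -0.07598623  0.065     ]
pins [array([ 0.57122423, -0.04784651,  0.045     ]), array([ 0.61665796, -0.04783827,  0.045     ]), array([ 0.57094412, -0.04988704,  0.045     ]), array([ 0.61732704, -0.04988026,  0.045     ])]
```

The pin tops at (277,98) and (516,98) straddle the disc evenly in x. The disc sits about 2 mm short in +y, so I'll shift it and lower in small steps.

Call:
arm_command(
  plan=[
    [0.2,0,0,0],
    [0,0,0.5,0],
    [0,0,0.5,0],
    [0,0,0.3,0],
    [0,0,0,0],
    [0,0,0,0],
  ],
)

```text
clock: 10.48
position: [0.5932, -0.0729, 0.0603]
eef_rot: [0.0, 0.707, 0.707, 0.0]
wrist_force: [0.7, -0.1, -0.6]
gripper_width: 0.66
grasp_force: 26.8
```

Call:
arm_command(
  plan=[
    [0,0,0.2,0],
    [0,0,0.1,0],
    [0,0,0,0],
    [0,0,0,0],
  ],
)

```text
clock: 10.98
position: [0.5933, -0.0729, 0.0578]
eef_rot: [0.0, 0.707, 0.707, 0.0]
wrist_force: [-2.0, 1.2, 5.4]
gripper_width: 0.661
grasp_force: 27.3
```

It seats at the expected height, with first contact at TCP z 0.0578. Now I'll release and rise.

Call:
arm_command(
  plan=[
    [0,0,0,0],
    [0,0,0,0],
    [0,0,0,0],
    [0,0,-1,0],
    [0,0,-3,0],
    [0,0,-5,0],
    [5,0,-1,0],
    [3,0,0,0],
    [0,0,0,0],
    [0,0,0,0],
  ],
  grip=0.15,
)

```text
clock: 12.22
position: [0.5931, 0.0068, 0.1576]
eef_rot: [0.0, 0.707, 0.707, -0.0]
wrist_force: [0.7, -0.2, -0.2]
gripper_width: 0.849
grasp_force: 0.0
```

Run:
```python
from h import *
s=readout.read_state();im,p=snap('wrist','w6');im2,_=snap('scene','s2');print(s['clock'],s['position'],np.round(rot(s['eef_rot']),3),s['gripper_width'],s['wrist_force'])
u,v=proj(p,[.594,-.0735,.048]).astype(int);print(u,v)
a=cv2.resize(im[max(0,v-50):v+50,u-66:u+67,::-1],(400,300),interpolation=cv2.INTER_CUBIC);b=cv2.resize(im2[225:270,255:315,::-1],(400,300),interpolation=cv2.INTER_CUBIC)
cv2.imwrite('pics/m2.png',np.vstack([a,b]))
```

```text
12.225 [0.59311308 0.00676259 0.15756986] [[-0.001  1.     0.   ]
 [ 1.     0.001 -0.001]
 [-0.001  0.    -1.   ]] 0.8493748056234898 [ 0.65086614 -0.15479397 -0.17272581]
279 294
```

View pics/m2.png

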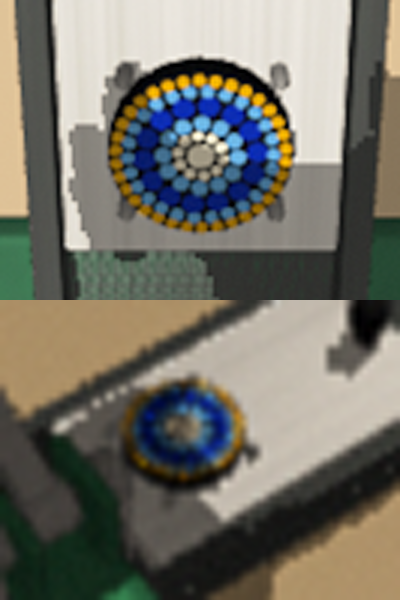

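The disc sits level between all four pins: it is at (200,155) in the upper crop, with a pin at each corner. Next is pushing the knob from its +y side with closed fingers.

Call:
arm_command(
  plan=[
    [3.5,0,0,0],
    [3,0,0,0],
    [0,0,2,0],
    [0,0,3,0],
    [0,0,2.5,0],
    [0,0,1,0],
    [0,0,0,0],
    [0,0,0,0],
  ],
  grip=1,
)

```text
clock: 13.32
position: [0.594, 0.072, 0.0734]
eef_rot: [0.0, 0.707, 0.707, 0.001]
wrist_force: [1.1, -0.3, -0.4]
gripper_width: -0.004
grasp_force: 0.0
```

Call:
arm_command(
  plan=[
    [-0.5,0,0,0],
    [-1,0,0,0],
    [-1,0,0,0],
    [-1,0,0,0],
    [-1,0,0,0],
    [-1,0,0,0],
    [-1,0,0,0],
    [0,0,0,0],
  ],
)

```text
clock: 14.32
position: [0.5927, 0.006, 0.072]
eef_rot: [0.0, 0.707, 0.707, -0.001]
wrist_force: [0.3, 0.1, 1.1]
gripper_width: 0.004
grasp_force: 0.0
```

Call:
arm_command(
  plan=[
    [-1,0,0,0],
    [-1,0,0,0],
    [-1,0,0,0],
    [-1,0,0,0],
    [-1,0,0,0],
    [-0.7,0,0,0],
  ],
)

```text
clock: 15.08
position: [0.593, -0.0506, 0.0722]
eef_rot: [-0.0, 0.707, 0.707, -0.0]
wrist_force: [-0.9, 2.1, -0.5]
gripper_width: 0.001
grasp_force: 0.9
```

Call:
arm_command(
  plan=[
    [-0.5,0,0,0],
    [-0.5,0,0,0],
    [-0.3,0,0,0],
    [0,0,0,0],
  ],
)

```text
clock: 15.58
position: [0.5931, -0.0615, 0.0723]
eef_rot: [-0.001, 0.707, 0.708, 0.001]
wrist_force: [-1.6, 7.0, 0.1]
gripper_width: 0.006
grasp_force: 3.1
```

Call:
arm_command(
  plan=[
    [-0.3,0,0,0],
    [-0.2,0,0,0],
    [0,0,0,0],
    [0,0,0,0],
  ],
)

```text
clock: 16.08
position: [0.5931, -0.0619, 0.0724]
eef_rot: [-0.004, 0.706, 0.709, 0.004]
wrist_force: [-1.9, 20.2, 1.6]
gripper_width: 0.002
grasp_force: 9.8
```

The slide is against its stop: 20 N with no more travel. I'll back off, rise, turn the jaws to close along y, and go above the handle.

Call:
arm_command(
  plan=[
    [2,0,0,0],
    [2,0,-2,0],
    [0,0,-5,-5],
    [0,0,-5,-10],
    [0,0,-5,-10],
    [0,0,-5,-10],
    [0,0,-4,-10],
    [0,0,-4,-10],
    [0,0,0,-10],
    [0,0,0,-10],
    [0,0,0,-10],
    [0,0,0,-5],
  ],
  grip=0,
)

```text
clock: 17.58
position: [0.5935, -0.0281, 0.3727]
eef_rot: [0.001, -0.002, 1.0, -0.001]
wrist_force: [0.3, -0.3, -1.2]
gripper_width: 0.998
grasp_force: 0.0
```

Run:
```python
from h import *
s=readout.read_state();im2,p=snap('scene','s3');im,_=snap('top','t3');print(s['clock'],s['position'],np.round(rot(s['eef_rot']),3),s['gripper_width'],s['wrist_force'])
f=lambda a,x,y,w,h:cv2.resize(a[y:y+h,x:x+w,::-1],(400,300),interpolation=cv2.INTER_CUBIC)
cv2.imwrite('pics/m3.png',np.hstack([f(im2,200,160,160,120),f(im,220,150,140,105)]))
```

```text
17.575 [ 0.59354228 -0.02807116  0.37272415] [[-1.    -0.004  0.001]
 [-0.004  1.    -0.002]
 [-0.001 -0.002 -1.   ]] 0.9978031973841638 [ 0.29866161 -0.33923442 -1.15072588]
```

View pics/m3.png

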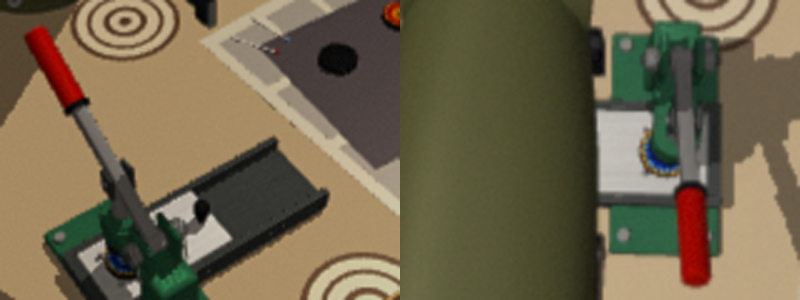

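The slide is home with the disc under the ram, and the handle midpoint is at scene (223,188) / top (322,232), which matches (0.472,-0.193,0.269). I'll move over it and grip.

Call:
arm_command(
  plan=[
    [3.05,-4.1,0,0],
    [3.05,-4.1,0,0],
    [3.05,-4.1,0,0],
    [3,-4.15,0,0],
    [0,0,2,0],
    [0,0,3,0],
    [0,0,3,0],
    [0,0,2,0],
    [0,0,0,0],
    [0,0,0,0],
  ],
)

```text
clock: 18.92
position: [0.4722, -0.1926, 0.2734]
eef_rot: [0.001, 0.0, 1.0, -0.0]
wrist_force: [0.3, -1.0, -0.3]
gripper_width: 1.0
grasp_force: 0.0
```

Call:
arm_command(
  plan=[
    [0,0,0,0],
    [0,0,0,0],
    [0,0,0,0],
    [0,0,0,0],
    [0,0,0,0],
    [0,0,0,0],
  ],
  grip=1,
  newtons=40,
)

```text
clock: 19.68
position: [0.4717, -0.192, 0.2725]
eef_rot: [0.0, -0.0, 1.0, 0.0]
wrist_force: [-0.9, 3.5, 3.7]
gripper_width: 0.311
grasp_force: 39.9
```

Call:
arm_command(
  plan=[
    [0.5,0,0.95,0],
    [0.45,0,1.05,0],
    [0.4,0,1.05,0],
    [0.36,0,1.05,0],
    [0.3,0,1.05,0],
    [0.24,0,1.05,0],
    [0.2,0,1.05,0],
    [0.13,0,1.1,0],
    [0,0,0,0],
  ],
)

```text
clock: 20.8
position: [0.4457, -0.192, 0.1886]
eef_rot: [-0.0, -0.0, 1.0, 0.0]
wrist_force: [-2.7, 4.2, 7.9]
gripper_width: 0.31
grasp_force: 40.0
```

Call:
arm_command(
  plan=[
    [0.06,0,0.7,0],
    [0.03,0,0.7,0],
    [0,0,0.6,0],
    [0,0,0.3,0],
    [0,0,0,0],
    [0,0,0,0],
  ],
)

```text
clock: 21.55
position: [0.4447, -0.192, 0.1669]
eef_rot: [0.0, -0.0, 1.0, 0.0]
wrist_force: [-7.3, 5.4, 14.8]
gripper_width: 0.31
grasp_force: 41.2
```

Call:
arm_command(
  plan=[
    [-0.1,0,0.2,0],
    [0,0,0.2,0],
    [0,0,0,0],
    [0,0,0,0],
  ],
)

```text
clock: 22.05
position: [0.4452, -0.192, 0.164]
eef_rot: [-0.0, -0.0, 1.0, 0.0]
wrist_force: [-10.6, 6.5, 26.4]
gripper_width: 0.315
grasp_force: 42.9
```

Call:
arm_command(
  plan=[
    [0,0,0.2,0],
    [0,0,0,0],
    [0,0,0,0],
    [0,0,0,0],
  ],
)

```text
clock: 22.55
position: [0.4452, -0.192, 0.1634]
eef_rot: [0.0, -0.0, 1.0, 0.0]
wrist_force: [-16.1, 8.6, 39.7]
gripper_width: 0.316
grasp_force: 44.2
```

Run:
```python
from h import *
s=readout.read_state();print(s['clock'],s['position'],s['wrist_force'],s['joint_vel'].round(3) if hasattr(s['joint_vel'],'round') else '')
im,_=snap('scene','s4');im2,_=snap('top','t4')
f=lambda a,x,y,w,h:cv2.resize(a[y:y+h,x:x+w,::-1],(400,300),interpolation=cv2.INTER_CUBIC)
cv2.imwrite('pics/m4.png',np.hstack([f(im,190,190,120,90),f(im2,260,130,120,90)]))
```

```text
22.55 [ 0.44521401 -0.19199195  0.16344186] [-16.10644907   8.55703563  39.71007743] [-0.     0.001  0.002  0.001  0.     0.001]
```

View pics/m4.png

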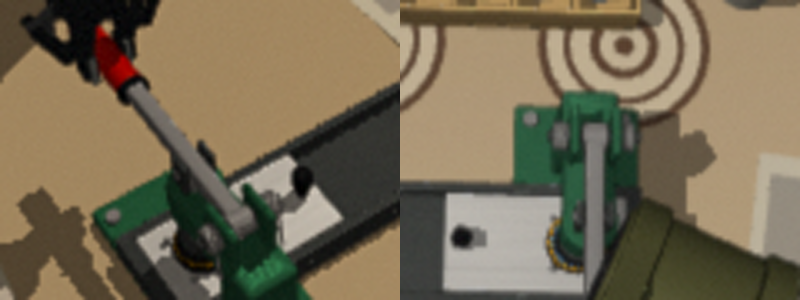

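The handle is on its stop: the last 2 mm of command moved it 0.6 mm and the force rose to 40 N. I'll ease to a moderate hold and keep it there while the glue grips.

Call:
arm_command(
  plan=[
    [0,0,-0.2,0],
    [0,0,0,0],
    [0,0,0,0],
    [0,0,0,0],
    [0,0,0,0],
    [0,0,0,0],
    [0,0,0,0],
    [0,0,0,0],
    [0,0,0,0],
    [0,0,0,0],
    [0,0,0,0],
    [0,0,0,0],
  ],
)

```text
clock: 24.15
position: [0.4452, -0.192, 0.164]
eef_rot: [-0.0, -0.0, 1.0, 0.0]
wrist_force: [-11.0, 7.4, 27.0]
gripper_width: 0.314
grasp_force: 42.8
```

Call:
arm_command(
  plan=[
    [0,0,0,0],
    [0,0,0,0],
    [0,0,0,0],
    [0,0,0,0],
    [0,0,0,0],
    [0,0,0,0],
    [0,0,0,0],
    [0,0,0,0],
    [0,0,0,0],
    [0,0,0,0],
    [0,0,0,0],
    [0,0,0,0],
  ],
)

```text
clock: 25.65
position: [0.4452, -0.192, 0.164]
eef_rot: [-0.0, -0.0, 1.0, 0.0]
wrist_force: [-10.7, 7.5, 26.5]
gripper_width: 0.309
grasp_force: 42.8
```

The hold is steady at 27 N against about 14 N needed, so I'm handing in.

```bash
python3 -c "
from rig import job
print(job.close_job())"
```

```text
the job is handed in; nothing more can be done
None
```

I laid the blue disc painted side up in the nest and pushed the slide home, then handed the job in with the handle held on its stop at about 27 N; no verdict came back. The first grasp slipped over the top of the disc without moving it, so I gripped it again lower.

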